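# Index the photo turntable to its second click

### The arm

A 7-joint arm with a two-finger parallel gripper is mounted at the origin on the work surface. World frame = base frame: x ahead of the robot, y to its left, z up, the work surface at z = 0. Lengths are in mm, angles in rad, forces in N, time in s.
With the tool pointing down it reaches from about 350 to 900 mm from the base axis. Payload 7.2 kg.
Tool frame: the origin (TCP) lies midway between the tips of the shut fingers; the grasp point (between the pads) lies 19 mm behind it; z points along the fingers, y is the line along which they close (so a half turn about z gives the same grasp; the last joint's range is limited). The gripper opens to 88 mm and grips with 3 to 60 N. Pads are 20 mm wide; open, the fingers measure 115 mm over their backs; the gripper's body (75 mm by 178 mm) begins 61 mm behind the grasp point.
Start: joints at [-1.267, 0.411, -0.013, 1.596, 0.006, 1.134, -0.082], TCP at [227.068, 582.297, 222.653] pointing down, gripper open.
Joint ranges: [-2.95, 2.95], [-0.29, 1.99], [-1.47, 1.44], [0.14, 2.54], [-1.03, 4.17], [0.13, 1.85], [-2.86, 2.86]. Speed limits (rad/s): [2.39, 2.39, 3.01, 3.01, 3.14, 3.14, 3.14].

### API

Orientations are given as a 3x3 rotation matrix whose columns are the frame's x, y, z axes.
In Python, from rig import status, read_camera, camera_params, r gives the robot as it stands.
- The arm moves only by the tool step_arm, never from a script. Its argument "motion" is a list of rows, each a list of 7 numbers: the closure, from 0 (fully open) to 1 (shut), then the shift along the world's x, y, z in mm, then the turn, a rotation vector about the world's x, y, z in degrees. A call has 1 to 20 rows; each row is the pose to reach, as a shift and turn from the pose commanded when the call began; what a row does not reach only later rows make up. A row lasts 1/8 s, in which the tool goes at most 62.5 mm and 10.7 degrees, less where a joint would pass 70% of its speed; a pose out of reach is approached as far as the arm can. A call with a gripper value outside its range is refused whole. The fingers move at their own pace and stop on an object; "grip_force" is the grip in N (left out, the last holds). Time passes only in rows, so rows that repeat a pose let the fingers close. It gives the time, the measured TCP pose, the force, the opening and the grip force at its end, in the units of the state.
- status.observe(): the state, without advancing time (a new reading comes with each control period).
- read_camera(name): name is "scene" or "top" or "wrist"; returns the picture (400x640x3 uint8, red, green, blue); there is no depth.
- camera_params(name): a dict with "fx", "fy", "cx", "cy" (pixels), "cam_to_world" (4x4, takes a point from camera to world coordinates); the wrist camera has in their place "hand_eye" (4x4, takes a point from camera to tool coordinates, whose origin is the TCP and whose axes are the flange's). Camera axes: x right, y down, z forward; pixel columns grow to the right and rows downward; lengths in mm; the calibration is good to about 2 mm. A picture is of the moment at which its call begins: read the wrist's pose just before it. camera_params takes no time and is no camera call.
- r.hand_in(): hands the job in; it is judged then, once.
The state is a dict: "clock": time; "qpos": joint angles; "qd": joint speeds; "joint_torque": joint torques, N m; "ee_pos": TCP position; "orientation": TCP orientation; "contact_force": force on the tool from outside, world axes, zero at the start; "torque": the same for the moment, N m; "gripper_width": finger opening in mm; "finger_force": force on a finger pad.
Only numpy, scipy, OpenCV 4.12 (cv2) and the standard library are available. Lean on these libraries where they do the work, as an engineer would, in place of code of your own. Each camera call takes 0.05 s, during which the arm holds its last target. There are 200 camera calls.

### The job

On the glass console, push the photo turntable round anticlockwise (seen from above) through the first click it comes to, and leave it seated in the second click, with its orange index plunger dropped in. The clicks are hidden underneath, so feel for them while you push one of the two posts on the rim; keep the ceramic pinecone standing on the disc, and leave everything else on the console as it is.

Things in the scene. Friction and masses are not known exactly. Their poses are not given: they have to be found in the camera images.
- hub (a point): centre of the turntable's aluminium disc, on its vertical axis, at the height of the disc's top face (42 mm above the glass). The disc is 260 mm across and 10 mm thick, on a black skirt. Frame turns with the disc: x towards the orange plunger, y towards post A. A two-sided photo stand is fixed in the middle, 80 mm along x, 34 mm along y at its foot, its top 90 mm above the disc
- post_a (a point): top centre of push post A, an upright aluminium post 18 mm in diameter with a black band, standing 45 mm high on the disc, 112 mm from the hub along the disc's +y
- post_b (a point): top centre of push post B, the same, 112 mm from the hub along the disc's -y
- carousel (a joint): turn of the disc on its base in rad, growing anticlockwise seen from above; starts between two clicks at 0.13 to 0.23. It turns freely with light drag. Clicks are 1.047 rad (60 degrees) apart; where the first one lies is not marked and differs each time (0.15 to 0.95 rad ahead of the start). Climbing out of a click takes about 5 to 8 N at a post
- plunger (a joint): drop in m of the sprung index plunger (orange knob 22 mm in diameter, 90 mm from the hub along the disc's +x): about 0 to 0.0007 while it rides between clicks with the knob's top 27 mm above the disc, about 0.0046 when its nose has dropped into a click; the spring then pulls the disc into line
- plunger_top (a point): centre of the top face of the orange plunger knob
- pinecone: white ceramic pinecone ornament, loose, 54 mm in diameter and 76 mm high, standing on the disc about 82 mm from the hub on the side away from the plunger; origin at the centre of its underside, z up along it
- remote: black streaming remote lying flat, 38 x 140 x 16 mm, loose; origin at the centre of its underside, long axis y
- game_case: blue plastic game case lying flat, 135 x 170 x 14 mm, loose; origin at the centre of its underside
- wood_box: round wooden box, 110 mm in diameter, 63 mm high with its hinged lid closed; origin at the centre of its underside
- wood_lid (a joint): opening of the wooden box's lid in rad, 0 closed
- candle: amber jar candle, 70 mm in diameter and 80 mm high, loose; origin at the centre of its underside
- coasters: stack of round coasters, 96 mm in diameter and 24 mm high, loose; origin at the centre of its underside
Things that resemble listed ones, but are neither listed nor needed, are in the scene too. Leave any blue, pink or red look-alike of the pinecone alone.

How it is judged (in metres and radians):
On the way:
1. the disc has turned on past the first click (value of joint carousel above 1.2 rad), for 0.05 s.
At the end, for the whole second after the job is handed in: plunger dropped over 3.3 mm in the second click (disc turn 1.39 to 2.15 rad), disc still; pinecone upright within 0.15 rad on the disc, within 115 mm of the hub; remote, game case, candle and coasters within 30 mm of their starts; wooden box closed (value of joint plunger above 0.0033 m and value of joint carousel between 1.39 and 2.15 rad and not (velocity of joint carousel above 0.1 rad/s or velocity of joint carousel below -0.1 rad/s) and angle between pinecone's own z axis and vertical below 0.15 rad and horizontal distance between pinecone and hub below 0.115 m and height (world z) of pinecone above 0.035 m and value of joint wood_lid below 0.1 rad and distance of each of remote, game_case, candle, coasters from where it was at the start of the episode below 0.03 m); the robot touches nothing.
It fails at once if the pinecone is tipped over (angle between pinecone's own z axis and vertical above 0.5 rad).
It fails at once if the wooden box's lid is opened (value of joint wood_lid above 0.3 rad).
It fails at once if the remote, game case, candle or coasters are shoved away or knocked over (distance of any of remote, game_case, candle, coasters from where it was at the start of the episode above 0.05 m or angle between any of remote, game_case, candle, coasters's own z axis and vertical above 0.5 rad).
It also fails if it takes over 54 s, if anything falls off the work surface, if the arm or the gripper's body presses on something with over 40 N, if the wrist force passes 120 N, or if a joint passes its speed limit or range.

## Working session

There is one attempt and no reset: what is moved stays moved. The work goes in short steps, Python scripts to look and compute and a tool call to move; the robot and the scene stay as the last step left them, time stands still between calls to the robot, and variables do not carry over. Pictures are saved under pics/ and viewed, at most 10 in all, crops included, and the job is handed in when it is done.

Besides the shell and the picture viewer there is one more tool, called after ">>>" by a JSON object that holds its "api" and its "payload", one argument or row to a line. step_arm: Moves the arm, as the interface text tells. Its arguments: {"type":"object","properties":{"motion":{"type":"array","items":{"type":"array","items":{"type":"number"}}},"grip_force":{"type":"number"}},"required":["motion"]}

```bash
mkdir -p pics
cat > h.py <<'E'
import numpy as np, cv2
from rig import status, read_camera, camera_params, r
def save(n,f,crop=None,s=1):
    im=read_camera(n)
    if crop: x0,y0,x1,y1=crop; im=im[y0:y1,x0:x1]
    im=cv2.resize(im,None,fx=s,fy=s,interpolation=cv2.INTER_CUBIC)
    cv2.imwrite('pics/'+f,im[:,:,::-1])
def pix(n,u,v,z):
    p=camera_params(n);T=np.array(p['cam_to_world'])
    d=T[:3,:3]@np.array([(u-p['cx'])/p['fx'],(v-p['cy'])/p['fy'],1]);o=T[:3,3]
    return (o+d*(z-o[2])/d[2]).round(1)
def proj(n,P):
    p=camera_params(n);T=np.linalg.inv(np.array(p['cam_to_world']))
    c=T[:3,:3]@np.array(P)+T[:3,3]
    return (c[0]/c[2]*p['fx']+p['cx'],c[1]/c[2]*p['fy']+p['cy'])
E
python3 - <<'E'
from h import *
save('top','top.png',s=1.25);save('scene','scene.png',s=1.25)
s=status.observe();print(s['clock'],s['ee_pos'],s['orientation'],s['contact_force'])
E
```

```text
0.1 [226.89420474 581.88013775 221.89148833] [[-9.31714580e-01  3.63191073e-01 -4.30323524e-04]
 [ 3.63191315e-01  9.31713577e-01 -1.37063554e-03]
 [-9.68643231e-05 -1.43333088e-03 -9.99998968e-01]] [0.19524572 0.17246143 0.22911755]
```

View pics/top.png

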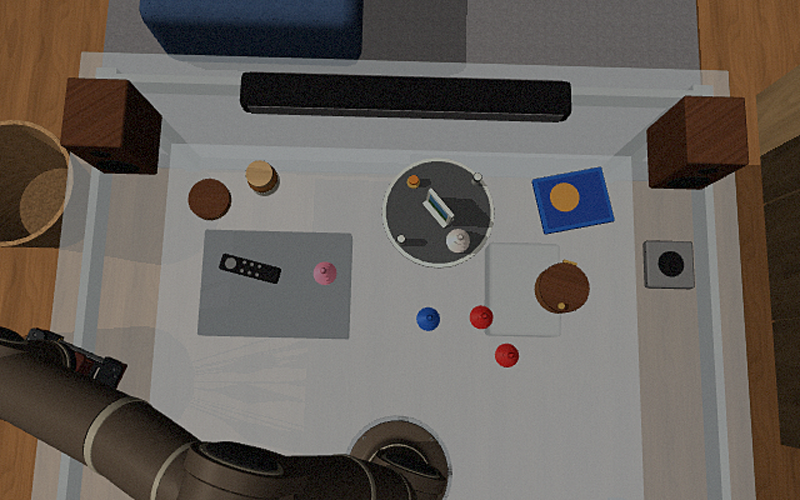

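View pics/scene.png

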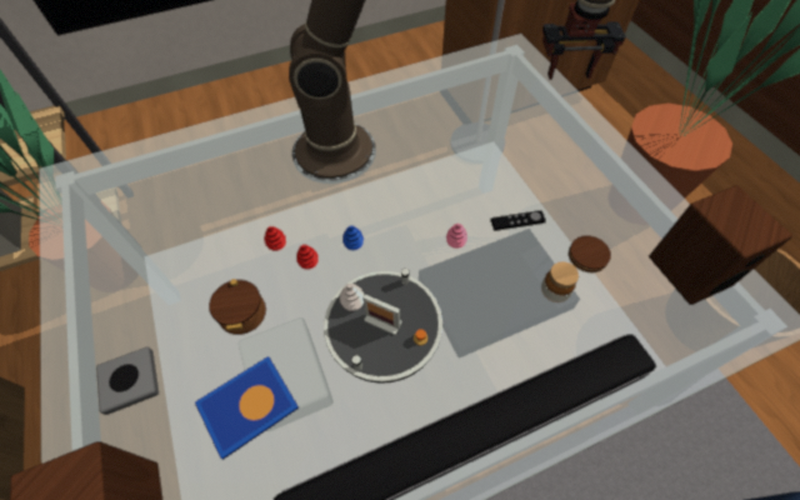

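The top view shows the turntable centred at about (438,213), with the orange plunger at (413,181). The posts are at (401,239) and (478,178). A is 90° anticlockwise from the plunger, so it is the lower-left one at (401,239), and B is at (478,178).

Look-alikes: the white pinecone is on the disc at (458,240). The blue (428,319), red (481,317) and (507,355) and pink (325,273) ones are to be left alone. For the plunger, the candle at (261,176) and the orange disc on the game case at (565,197) have similar colours, but neither is on the disc. I'll check with one close crop.

Run:
```python
from h import *
save('top','crop.png',(300,115,405,225),5)
save('scene','crop2.png',(250,200,365,310),5)
```

```text
(no output)
```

View pics/crop.png

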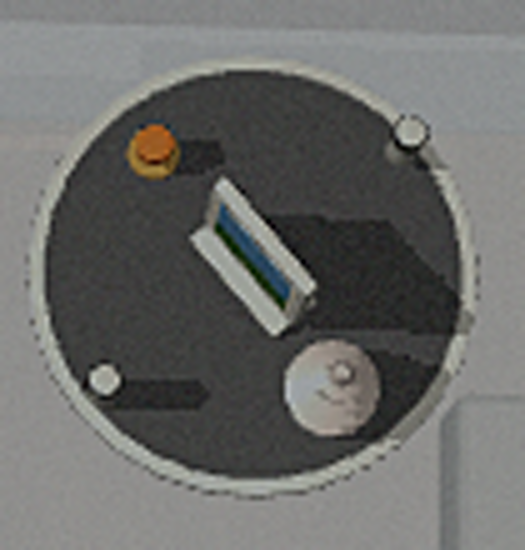

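The crop confirms it: post A's top is at (104,380), post B's at (411,132), the plunger knob's at (154,144), and the white pinecone is at (333,388).

Run:
```python
from h import *
g=lambda u,v,z:pix('top',300+u/5,115+v/5,z)
A,B,P=g(104,380,87),g(411,132,87),g(154,144,69)
H=(A+B)/2;print(A,B,P,H,np.linalg.norm(A-B),np.linalg.norm(P[:2]-H[:2]))
for q in (A,B,P): print(np.degrees(np.arctan2(*(q-H)[1::-1])))
print(g(340,375,118)-H, g(255,278,42))
s=status.observe();print(s['clock'],s['ee_pos'],s['contact_force'])
```

```text
[511.6   2.7  87. ] [ 658.1 -167.    87. ] [652.1 -23.   69. ] [584.85 -82.15  87.  ] 224.18817988466742 89.56162682756495
130.8036544356729
-49.19634556432709
41.33336947004016
[-72.85 -42.45  31.  ] [581.7 -83.6  42. ]
0.2 [226.98087516 582.00137155 222.14175003] [ 0.31208471 -0.34001791  0.51701856]
```

>>> {"api": "step_arm", "payload": {
  "motion": [
    [1,26,-46,0,0,0,-10],
    [1,52,-92,0,0,0,-20],
    [1,78,-138,0,0,0,-30],
    [1,105,-185,0,0,0,-40],
    [1,131,-231,0,0,0,-50],
    [1,157,-277,0,0,0,-60],
    [1,183,-323,0,0,0,-70],
    [1,210,-370,0,0,0,-80],
    [1,236,-416,0,0,0,-90],
    [1,262,-462,0,0,0,-100],
    [1,288,-508,0,0,0,-110],
    [1,314,-554,-30,0,0,-118],
    [1,314,-554,-60,0,0,-118],
    [1,314,-554,-60,0,0,-118],
    [1,314,-554,-60,0,0,-118]
  ],
  "grip_force": 20
}}

```text
clock: 2.08
ee_pos: [541.3, 28.9, 163.5]
orientation: [[0.757, 0.653, 0.001], [0.653, -0.757, 0.0], [0.001, 0.0, -1.0]]
contact_force: [-0.1, 0.2, -0.9]
gripper_width: 0.5
finger_force: 0.0
```

Run:
```python
from h import *
s=status.observe();print(s['clock'],s['ee_pos'],s['contact_force'],s['gripper_width'],s['qpos']);print(s['orientation'])
save('wrist','w1.png',s=1)
```

```text
2.075 [541.33431014  28.9237382  163.47933624] [-0.08415603  0.17249663 -0.94710336] 0.46615483946315966 [-0.61195763  0.36872763  0.60098642  1.89784675 -0.2535935   0.95013069
 -0.75280963]
[[ 7.57388218e-01  6.52964629e-01  5.29662239e-04]
 [ 6.52964562e-01 -7.57388396e-01  3.14551568e-04]
 [ 6.06551081e-04  1.07613020e-04 -9.99999810e-01]]
```

View pics/w1.png

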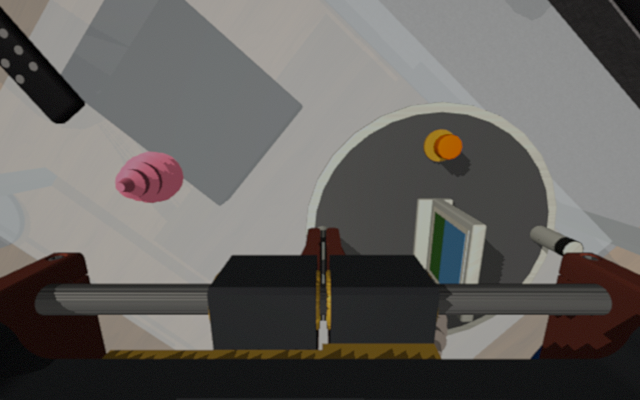

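The wrist view shows the fingers over the rim on the clockwise side of post A, with the plunger at (443,146) and the stand clear of them. Next I'll descend and close up to the post.

>>> {"api": "step_arm", "payload": {
  "motion": [
    [1,0,0,-40,0,0,0],
    [1,0,0,-75,0,0,0],
    [1,0,0,-98,0,0,0],
    [1,0,0,-98,0,0,0],
    [1,-5,-4,-98,0,0,0],
    [1,-9,-8,-98,0,0,0],
    [1,-12,-11,-98,0,0,0],
    [1,-14,-12.5,-98,0,0,0],
    [1,-14,-12.5,-98,0,0,0]
  ]
}}

```text
clock: 3.25
ee_pos: [527.0, 15.7, 64.8]
orientation: [[0.758, 0.652, 0.0], [0.652, -0.758, 0.0], [0.0, 0.0, -1.0]]
contact_force: [0.6, 0.3, 0.2]
gripper_width: 0.5
finger_force: 0.0
```

```bash
cat >> h.py <<'E'
H=np.array([584.85,-82.15])
def disc():
    im=read_camera('top')[115:225,300:405]
    hsv=cv2.cvtColor(im,cv2.COLOR_RGB2HSV)
    m=cv2.inRange(hsv,(5,150,120),(22,255,255))
    n,_,st,c=cv2.connectedComponentsWithStats(m); i=1+np.argmax(st[1:,4])
    q=pix('top',300+c[i][0],115+c[i][1],65)[:2]-H
    return np.degrees(np.arctan2(q[1],q[0]))+89.5, np.hypot(*q), st[i,4]
def report(steps=()):
    s=status.observe();p=s['ee_pos'][:2]-H
    R=s['orientation'];yaw=np.degrees(np.arctan2(R[1][1],R[0][1]))+180
    t=np.radians(yaw);et=np.array([-np.sin(t),np.cos(t)]);er=np.array([np.cos(t),np.sin(t)])
    a,rr,ar=disc();P=112*np.array([np.cos(np.radians(a)),np.sin(np.radians(a))])
    d=P-p
    print('t %.2f z %.1f yaw %.1f tool r %.1f t %.1f  disc A %.1f (r %.1f n %d) gap %.1f Ft %.2f Fr %.2f Fz %.2f'%(s['clock'],s['ee_pos'][2],yaw,p@er,p@et,a,rr,ar,d@et-19,s['contact_force'][:2]@et,s['contact_force'][:2]@er,s['contact_force'][2]))
    for th in steps:   # shifts to push pose for post angle th
        t=np.radians(th);er=np.array([np.cos(t),np.sin(t)]);et=np.array([-er[1],er[0]])
        print(th,(H+112*er-19*et-s['ee_pos'][:2]).round(1),'z',round(65-s['ee_pos'][2],1),'turn',round(th-yaw,1))
E
python3 -c "
from h import *
report([131,133,135,137,139,141,143,145])"
```

```text
Traceback (most recent call last):
  File "h.py", line 28, in report
    a,rr,ar=disc();P=112*np.array([np.cos(np.radians(a)),np.sin(np.radians(a))])
            ~~~~^^
  File "h.py", line 21, in disc
    n,_,st,c=cv2.connectedComponentsWithStats(m); i=1+np.argmax(st[1:,4])
                                                      ~~~~~~~~~^^^^^^^^^^
ValueError: attempt to get argmax of an empty sequence
```

```bash
cat >> h.py <<'E'
def disc():
    s=status.observe();p=camera_params('wrist');im=read_camera('wrist')
    T=np.eye(4);T[:3,:3]=s['orientation'];T[:3,3]=s['ee_pos'];T=T@np.array(p['hand_eye'])
    m=cv2.inRange(cv2.cvtColor(im,cv2.COLOR_RGB2HSV),(5,170,100),(22,255,255))
    m[240:]=0
    n,_,st,c=cv2.connectedComponentsWithStats(m); 
    if n<2: return 0,0,0
    i=1+np.argmax(st[1:,4]);u,v=c[i]
    d=T[:3,:3]@np.array([(u-p['cx'])/p['fx'],(v-p['cy'])/p['fy'],1]);o=T[:3,3]
    q=(o+d*(63-o[2])/d[2])[:2]-H
    cv2.imwrite('pics/last.png',im[:,:,::-1])
    return np.degrees(np.arctan2(q[1],q[0]))+89.5, np.hypot(*q), st[i,4]
E
python3 -c "
from h import *
report([131,133,135,137,139,141,143,145])"
```

```text
t 3.30 z 64.7 yaw 130.7 tool r 112.0 t -20.0  disc A 136.2 (r 92.4 n 2737) gap 11.8 Ft 0.26 Fr -0.82 Fz -0.53
131 [-1.3 -1. ] z 0.3 turn 0.3
133 [-4.7 -3.1] z 0.3 turn 2.3
135 [-7.9 -5.3] z 0.3 turn 4.3
137 [-11.1  -7.7] z 0.3 turn 6.3
139 [-14.2 -10.1] z 0.3 turn 8.3
141 [-17.3 -12.7] z 0.3 turn 10.3
143 [-20.2 -15.4] z 0.3 turn 12.3
145 [-23.  -18.2] z 0.3 turn 14.3
```

View pics/last.png

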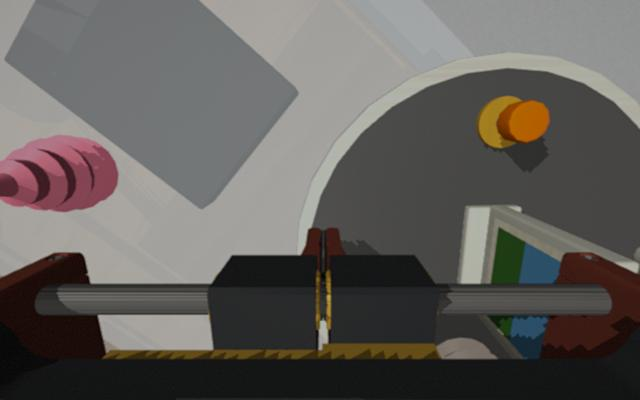

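The wrist view shows the orange knob at (523,121) on its yellower collar at (500,121). I'll narrow the hue range to the knob and start pushing.

```bash
sed -i 's/(5,170,100),(22,255,255)/(5,170,100),(15,255,255)/' h.py; python3 -c "
from h import *
report()"
```

```text
t 3.35 z 64.6 yaw 130.7 tool r 112.0 t -20.1  disc A 135.0 (r 91.9 n 499) gap 9.6 Ft 0.53 Fr 0.21 Fz -0.19
```

>>> {"api": "step_arm", "payload": {
  "motion": [
    [1,-1.3,-1,0,0,0,0],
    [1,-3,-2,0,0,0,1],
    [1,-4.7,-3.1,0,0,0,2],
    [1,-6.3,-4.2,0,0,0,3],
    [1,-7.9,-5.3,0,0,0,4],
    [1,-9.5,-6.5,0,0,0,5],
    [1,-11.1,-7.7,0,0,0,6],
    [1,-11.1,-7.7,0,0,0,6],
    [1,-11.1,-7.7,0,0,0,6]
  ]
}}

```text
clock: 4.53
ee_pos: [515.9, 8.0, 64.6]
orientation: [[0.686, 0.728, -0.0], [0.728, -0.686, -0.0], [-0.0, -0.0, -1.0]]
contact_force: [0.4, -0.8, -0.1]
gripper_width: 0.5
finger_force: 0.0
```

```bash
python3 -c "
from h import *
report([137,139,141,143,145,147,149,151])"
```

```text
t 4.53 z 64.6 yaw 136.7 tool r 112.1 t -18.3  disc A 141.7 (r 92.0 n 472) gap 9.0 Ft 0.31 Fr -0.85 Fz -0.07
137 [0.  0.1] z 0.4 turn 0.3
139 [-3.1 -2.3] z 0.4 turn 2.3
141 [-6.1 -4.9] z 0.4 turn 4.3
143 [-9.  -7.6] z 0.4 turn 6.3
145 [-11.8 -10.4] z 0.4 turn 8.3
147 [-14.6 -13.2] z 0.4 turn 10.3
149 [-17.2 -16.2] z 0.4 turn 12.3
151 [-19.7 -19.2] z 0.4 turn 14.3
```

>>> {"api": "step_arm", "payload": {
  "motion": [
    [1,-1.5,-1.1,0,0,0,1],
    [1,-3.1,-2.3,0,0,0,2],
    [1,-4.6,-3.6,0,0,0,3],
    [1,-6.1,-4.9,0,0,0,4],
    [1,-7.6,-6.2,0,0,0,5],
    [1,-9,-7.6,0,0,0,6],
    [1,-9,-7.6,0,0,0,6],
    [1,-9,-7.6,0,0,0,6]
  ]
}}

```text
clock: 5.58
ee_pos: [506.7, 0.4, 64.6]
orientation: [[0.606, 0.795, -0.0], [0.795, -0.606, -0.0], [-0.0, -0.0, -1.0]]
contact_force: [-1.1, -0.2, 0.7]
gripper_width: 0.5
finger_force: 0.0
```

```bash
python3 -c "
from h import *
report([143,145,147,149,151,153,155])"
```

```text
t 5.58 z 64.6 yaw 142.7 tool r 112.2 t -18.3  disc A 147.2 (r 92.2 n 462) gap 8.1 Ft 0.79 Fr 0.74 Fz 0.69
143 [ 0.1 -0. ] z 0.4 turn 0.3
145 [-2.7 -2.8] z 0.4 turn 2.3
147 [-5.5 -5.7] z 0.4 turn 4.3
149 [-8.1 -8.6] z 0.4 turn 6.3
151 [-10.6 -11.7] z 0.4 turn 8.3
153 [-13.1 -14.8] z 0.4 turn 10.3
155 [-15.4 -18. ] z 0.4 turn 12.3
```

>>> {"api": "step_arm", "payload": {
  "motion": [
    [1,-1.3,-1.4,0,0,0,1],
    [1,-2.7,-2.8,0,0,0,2],
    [1,-4.1,-4.3,0,0,0,3],
    [1,-5.5,-5.7,0,0,0,4],
    [1,-6.8,-7.2,0,0,0,5],
    [1,-8.1,-8.6,0,0,0,6],
    [1,-8.1,-8.6,0,0,0,6]
  ]
}}

```text
clock: 6.5
ee_pos: [498.7, -8.4, 64.7]
orientation: [[0.52, 0.854, -0.0], [0.854, -0.52, -0.0], [-0.0, -0.0, -1.0]]
contact_force: [0.1, -0.4, 0.1]
gripper_width: 0.7
finger_force: 0.0
```

```bash
python3 -c "
from h import *
report([149,151,153,155])"
```

```text
t 6.50 z 64.7 yaw 148.7 tool r 111.9 t -18.2  disc A 152.9 (r 92.3 n 431) gap 7.4 Ft 0.29 Fr -0.26 Fz 0.13
149 [-0.   0.3] z 0.3 turn 0.3
151 [-2.6 -2.8] z 0.3 turn 2.3
153 [-5.  -5.9] z 0.3 turn 4.3
155 [-7.3 -9.2] z 0.3 turn 6.3
```

>>> {"api": "step_arm", "payload": {
  "motion": [
    [1,-1.3,-1.4,0,0,0,1],
    [1,-2.6,-2.8,0,0,0,2],
    [1,-3.8,-4.4,0,0,0,3],
    [1,-5,-5.9,0,0,0,4],
    [1,-6.2,-7.5,0,0,0,5],
    [1,-7.3,-9.2,0,0,0,6],
    [1,-7.3,-9.2,0,0,0,6]
  ]
}}

```text
clock: 7.42
ee_pos: [491.2, -17.6, 64.6]
orientation: [[0.427, 0.904, -0.001], [0.904, -0.427, -0.0], [-0.0, -0.0, -1.0]]
contact_force: [-0.7, 0.1, -0.6]
gripper_width: 0.4
finger_force: 0.0
```

```bash
python3 -c "
from h import *
report([155,157,159,161])"
```

```text
t 7.42 z 64.6 yaw 154.7 tool r 112.3 t -18.3  disc A 158.4 (r 92.3 n 424) gap 6.6 Ft 0.22 Fr 0.66 Fz -0.61
155 [ 0.2 -0. ] z 0.4 turn 0.3
157 [-2.  -3.3] z 0.4 turn 2.3
159 [-4.1 -6.7] z 0.4 turn 4.3
161 [ -6.1 -10.1] z 0.4 turn 6.3
```

>>> {"api": "step_arm", "payload": {
  "motion": [
    [1,-0.9,-1.6,0,0,0,1],
    [1,-2,-3.3,0,0,0,2],
    [1,-3.1,-5,0,0,0,3],
    [1,-4.1,-6.7,0,0,0,4],
    [1,-5.1,-8.4,0,0,0,5],
    [1,-6.1,-10.1,0,0,0,6],
    [1,-6.1,-10.1,0,0,0,6]
  ]
}}

```text
clock: 8.35
ee_pos: [485.5, -27.8, 64.7]
orientation: [[0.331, 0.944, 0.0], [0.944, -0.331, -0.0], [-0.0, 0.0, -1.0]]
contact_force: [0.6, 0.1, 0.2]
gripper_width: 0.4
finger_force: 0.0
```

```bash
python3 -c "
from h import *
report([161,163,165,167])"
```

```text
t 8.35 z 64.7 yaw 160.7 tool r 111.8 t -18.4  disc A 164.2 (r 92.1 n 391) gap 6.3 Ft -0.28 Fr -0.57 Fz 0.23
161 [-0.3  0.1] z 0.3 turn 0.3
163 [-2.2 -3.4] z 0.3 turn 2.3
165 [-3.9 -7. ] z 0.3 turn 4.3
167 [ -5.5 -10.6] z 0.3 turn 6.3
```

>>> {"api": "step_arm", "payload": {
  "motion": [
    [1,-1.2,-1.7,0,0,0,1],
    [1,-2.2,-3.4,0,0,0,2],
    [1,-3.1,-5.2,0,0,0,3],
    [1,-3.9,-7,0,0,0,4],
    [1,-4.7,-8.8,0,0,0,5],
    [1,-5.5,-10.6,0,0,0,6],
    [1,-5.5,-10.6,0,0,0,6]
  ]
}}

```text
clock: 9.28
ee_pos: [479.6, -38.3, 64.6]
orientation: [[0.23, 0.973, -0.001], [0.973, -0.23, -0.0], [-0.0, -0.0, -1.0]]
contact_force: [-0.0, 0.3, 0.2]
gripper_width: 0.7
finger_force: 0.0
```

```bash
python3 -c "
from h import *
report([167,169,171,173])"
```

```text
t 9.28 z 64.6 yaw 166.7 tool r 112.5 t -18.4  disc A 170.6 (r 92.1 n 358) gap 7.2 Ft -0.31 Fr 0.11 Fz 0.17
167 [ 0.4 -0.1] z 0.4 turn 0.3
169 [-1.1 -3.8] z 0.4 turn 2.3
171 [-2.4 -7.5] z 0.4 turn 4.3
173 [ -3.6 -11.3] z 0.4 turn 6.3
```

The gap has jumped ahead slightly, so this may be a click. I'll take smaller steps from here.

>>> {"api": "step_arm", "payload": {
  "motion": [
    [1,0,-1.9,0,0,0,1],
    [1,-0.6,-2.9,0,0,0,1.5],
    [1,-0.6,-2.9,0,0,0,1.5]
  ]
}}

```text
clock: 9.7
ee_pos: [479.4, -40.8, 64.6]
orientation: [[0.204, 0.979, 0.0], [0.979, -0.204, 0.0], [0.0, 0.0, -1.0]]
contact_force: [0.9, 1.1, -0.9]
gripper_width: 0.2
finger_force: 0.5
```

```bash
python3 -c "
from h import *
report([169,171,173])"
```

```text
t 9.70 z 64.6 yaw 168.2 tool r 111.7 t -18.9  disc A 171.1 (r 92.0 n 361) gap 5.6 Ft -1.28 Fr -0.63 Fz -0.91
169 [-0.9 -1.3] z 0.4 turn 0.8
171 [-2.2 -5.1] z 0.4 turn 2.8
173 [-3.4 -8.8] z 0.4 turn 4.8
```

>>> {"api": "step_arm", "payload": {
  "motion": [
    [1,-0.9,-1.3,0,0,0,0.8],
    [1,-1.6,-3.2,0,0,0,1.8],
    [1,-1.6,-3.2,0,0,0,1.8]
  ]
}}

```text
clock: 10.12
ee_pos: [477.5, -44.6, 64.7]
orientation: [[0.174, 0.985, -0.0], [0.985, -0.174, -0.0], [-0.0, -0.0, -1.0]]
contact_force: [0.1, -0.4, 0.8]
gripper_width: 0.4
finger_force: 0.0
```

```bash
python3 -c "
from h import *
report([171,173,175,177,179])"
```

```text
t 10.12 z 64.7 yaw 170.0 tool r 112.2 t -18.3  disc A 173.6 (r 92.1 n 341) gap 6.4 Ft 0.38 Fr -0.18 Fz 0.79
171 [-0.3 -1.3] z 0.3 turn 1.0
173 [-1.5 -5. ] z 0.3 turn 3.0
175 [-2.6 -8.9] z 0.3 turn 5.0
177 [ -3.5 -12.7] z 0.3 turn 7.0
179 [ -4.3 -16.6] z 0.3 turn 9.0
```

>>> {"api": "step_arm", "payload": {
  "motion": [
    [1,-0.3,-1.3,0,0,0,1],
    [1,-0.9,-3.2,0,0,0,2],
    [1,-1.5,-5,0,0,0,3],
    [1,-1.5,-5,0,0,0,3]
  ]
}}

```text
clock: 10.68
ee_pos: [476.2, -49.4, 64.7]
orientation: [[0.122, 0.993, 0.0], [0.993, -0.122, -0.0], [-0.0, 0.0, -1.0]]
contact_force: [0.4, 0.1, -0.7]
gripper_width: 0.4
finger_force: 0.0
```

```bash
python3 -c "
from h import *
report([173,175,177,179])"
```

```text
t 10.68 z 64.7 yaw 173.0 tool r 111.8 t -19.3  disc A 180.1 (r 91.7 n 299) gap 14.2 Ft -0.14 Fr -0.34 Fz -0.73
173 [-0.2 -0.3] z 0.3 turn 0.0
175 [-1.3 -4.1] z 0.3 turn 2.0
177 [-2.2 -8. ] z 0.3 turn 4.0
179 [ -3.  -11.8] z 0.3 turn 6.0
```

>>> {"api": "step_arm", "payload": {
  "motion": [
    [1,-0.8,-2.2,0,0,0,1],
    [1,-1.3,-4.1,0,0,0,2],
    [1,-1.3,-4.1,0,0,0,2]
  ]
}}

```text
clock: 11.1
ee_pos: [474.9, -53.4, 64.7]
orientation: [[0.087, 0.996, 0.0], [0.996, -0.087, -0.0], [0.0, 0.0, -1.0]]
contact_force: [-0.2, -0.0, -0.0]
gripper_width: 0.7
finger_force: 0.0
```

```bash
python3 -c "
from h import *
report([175,177,179,181])"
```

```text
t 11.10 z 64.7 yaw 175.0 tool r 112.0 t -19.0  disc A 180.3 (r 91.5 n 303) gap 10.5 Ft 0.04 Fr 0.19 Fz -0.00
175 [ 0. -0.] z 0.3 turn -0.0
177 [-0.9 -3.9] z 0.3 turn 2.0
179 [-1.7 -7.8] z 0.3 turn 4.0
181 [ -2.4 -11.7] z 0.3 turn 6.0
```

>>> {"api": "step_arm", "payload": {
  "motion": [
    [1,-0.9,-3.9,0,0,0,2],
    [1,-1.5,-6.8,0,0,0,3.5],
    [1,-1.5,-6.8,0,0,0,3.5]
  ]
}}

```text
clock: 11.52
ee_pos: [473.7, -59.5, 64.7]
orientation: [[0.026, 1.0, 0.0], [1.0, -0.026, 0.001], [0.001, 0.0, -1.0]]
contact_force: [0.8, 2.8, -0.3]
gripper_width: 0.8
finger_force: 1.7
```

```bash
python3 -c "
from h import *
report([179,180,181,182,183])"
```

```text
t 11.53 z 64.7 yaw 178.5 tool r 111.7 t -19.8  disc A 181.4 (r 91.7 n 310) gap 6.5 Ft -2.82 Fr -0.70 Fz -0.31
179 [-0.5 -1.7] z 0.3 turn 0.5
180 [-0.8 -3.7] z 0.3 turn 1.5
181 [-1.1 -5.6] z 0.3 turn 2.5
182 [-1.4 -7.6] z 0.3 turn 3.5
183 [-1.7 -9.6] z 0.3 turn 4.5
```

First click found: the disc snapped ahead and rested at a measured 180.2°, and pushing on now meets 2.8 N. The second click should engage with the tool at about 233 to 237°. Pushing out of the first now.

>>> {"api": "step_arm", "payload": {
  "motion": [
    [1,-0.5,-1.2,0,0,0,0.7],
    [1,-0.8,-3,0,0,0,1.5],
    [1,-1.1,-5,0,0,0,2.5],
    [1,-1.4,-7,0,0,0,3.5],
    [1,-1.6,-9,0,0,0,4.5],
    [1,-1.6,-9,0,0,0,4.5]
  ]
}}

```text
clock: 12.32
ee_pos: [471.5, -69.6, 64.6]
orientation: [[-0.052, 0.999, -0.001], [0.999, 0.052, -0.0], [-0.0, -0.001, -1.0]]
contact_force: [-0.5, 0.7, 0.8]
gripper_width: 0.5
finger_force: 0.0
```

```bash
python3 -c "
from h import *
report(range(183,206,2))"
```

```text
t 12.32 z 64.6 yaw 183.0 tool r 112.6 t -18.4  disc A 186.5 (r 91.5 n 303) gap 6.3 Ft -0.70 Fr 0.47 Fz 0.80
183 [0.5 0.6] z 0.4 turn 0.0
185 [ 0.1 -3.4] z 0.4 turn 2.0
187 [-0.1 -7.3] z 0.4 turn 4.0
189 [ -0.2 -11.3] z 0.4 turn 6.0
191 [ -0.2 -15.3] z 0.4 turn 8.0
193 [ -0.  -19.2] z 0.4 turn 10.0
195 [  0.3 -23.2] z 0.4 turn 12.0
197 [  0.7 -27.1] z 0.4 turn 14.0
199 [  1.3 -31. ] z 0.4 turn 16.0
201 [  2.  -34.9] z 0.4 turn 18.0
203 [  2.8 -38.8] z 0.4 turn 20.0
205 [  3.8 -42.7] z 0.4 turn 22.0
```

>>> {"api": "step_arm", "payload": {
  "motion": [
    [1,0.1,-1.5,0,0,0,1],
    [1,0.1,-3.4,0,0,0,2],
    [1,0,-5.4,0,0,0,3],
    [1,-0.1,-7.3,0,0,0,4],
    [1,-0.2,-9.3,0,0,0,5],
    [1,-0.2,-11.3,0,0,0,6],
    [1,-0.2,-13.3,0,0,0,7],
    [1,-0.2,-15.3,0,0,0,8],
    [1,-0.1,-17.3,0,0,0,9],
    [1,0,-19.2,0,0,0,10],
    [1,0.1,-21.2,0,0,0,11],
    [1,0.3,-23.2,0,0,0,12],
    [1,0.5,-25.2,0,0,0,13],
    [1,0.7,-27.1,0,0,0,14],
    [1,1,-29,0,0,0,15],
    [1,1.3,-31,0,0,0,16],
    [1,1.6,-33,0,0,0,17],
    [1,2,-34.9,0,0,0,18],
    [1,2,-34.9,0,0,0,18]
  ]
}}

```text
clock: 14.75
ee_pos: [474.0, -104.3, 64.7]
orientation: [[-0.358, 0.934, 0.0], [0.934, 0.358, -0.0], [-0.0, 0.0, -1.0]]
contact_force: [0.4, -0.4, -0.2]
gripper_width: 0.6
finger_force: 0.0
```

```bash
python3 -c "
from h import *
report(range(201,222,1))"
```

```text
t 14.75 z 64.7 yaw 201.0 tool r 111.5 t -19.0  disc A 203.2 (r 90.9 n 243) gap 4.4 Ft 0.52 Fr -0.27 Fz -0.20
201 [-0.5 -0.3] z 0.3 turn 0.0
202 [-0.1 -2.2] z 0.3 turn 1.0
203 [ 0.4 -4.1] z 0.3 turn 2.0
204 [ 0.8 -6.1] z 0.3 turn 3.0
205 [ 1.4 -8. ] z 0.3 turn 4.0
206 [ 1.9 -9.9] z 0.3 turn 5.0
207 [  2.5 -11.8] z 0.3 turn 6.0
208 [  3.1 -13.7] z 0.3 turn 7.0
209 [  3.7 -15.5] z 0.3 turn 8.0
210 [  4.4 -17.4] z 0.3 turn 9.0
211 [  5.1 -19.3] z 0.3 turn 10.0
212 [  5.8 -21.1] z 0.3 turn 11.0
213 [  6.6 -22.9] z 0.3 turn 12.0
214 [  7.4 -24.7] z 0.3 turn 13.0
215 [  8.2 -26.5] z 0.3 turn 14.0
216 [  9.1 -28.3] z 0.3 turn 15.0
217 [ 10.  -30.1] z 0.3 turn 16.0
218 [ 10.9 -31.8] z 0.3 turn 17.0
219 [ 11.9 -33.6] z 0.3 turn 18.0
220 [ 12.9 -35.3] z 0.3 turn 19.0
221 [ 13.9 -37. ] z 0.3 turn 20.0
```

>>> {"api": "step_arm", "payload": {
  "motion": [
    [1,0.1,-2.2,0,0,0,1],
    [1,0.5,-4.1,0,0,0,2],
    [1,0.9,-6.1,0,0,0,3],
    [1,1.4,-8,0,0,0,4],
    [1,1.9,-9.9,0,0,0,5],
    [1,2.5,-11.8,0,0,0,6],
    [1,3.1,-13.7,0,0,0,7],
    [1,3.7,-15.5,0,0,0,8],
    [1,4.4,-17.4,0,0,0,9],
    [1,5.1,-19.3,0,0,0,10],
    [1,5.8,-21.1,0,0,0,11],
    [1,6.6,-22.9,0,0,0,12],
    [1,7.4,-24.7,0,0,0,13],
    [1,8.2,-26.5,0,0,0,14],
    [1,9.1,-28.3,0,0,0,15],
    [1,10,-30.1,0,0,0,16],
    [1,10.9,-31.8,0,0,0,17],
    [1,11.9,-33.6,0,0,0,18],
    [1,11.9,-33.6,0,0,0,18]
  ]
}}

```text
clock: 17.18
ee_pos: [485.8, -138.0, 64.7]
orientation: [[-0.629, 0.777, 0.0], [0.777, 0.629, -0.0], [-0.0, -0.0, -1.0]]
contact_force: [0.5, -0.3, -0.1]
gripper_width: 0.4
finger_force: 0.0
```

```bash
python3 -c "
from h import *
report(range(219,236,1))"
```

```text
t 17.18 z 64.7 yaw 219.0 tool r 112.1 t -18.9  disc A 220.0 (r 89.2 n 207) gap 2.0 Ft 0.57 Fr -0.15 Fz -0.14
219 [0.  0.1] z 0.3 turn 0.0
220 [ 1.  -1.6] z 0.3 turn 1.0
221 [ 2.  -3.3] z 0.3 turn 2.0
222 [ 3.1 -5. ] z 0.3 turn 3.0
223 [ 4.2 -6.7] z 0.3 turn 4.0
224 [ 5.3 -8.3] z 0.3 turn 5.0
225 [ 6.4 -9.9] z 0.3 turn 6.0
226 [  7.6 -11.6] z 0.3 turn 7.0
227 [  8.7 -13.1] z 0.3 turn 8.0
228 [ 10.  -14.7] z 0.3 turn 9.0
229 [ 11.2 -16.2] z 0.3 turn 10.0
230 [ 12.5 -17.8] z 0.3 turn 11.0
231 [ 13.8 -19.3] z 0.3 turn 12.0
232 [ 15.1 -20.7] z 0.3 turn 13.0
233 [ 16.4 -22.2] z 0.3 turn 14.0
234 [ 17.8 -23.6] z 0.3 turn 15.0
235 [ 19.2 -25. ] z 0.3 turn 16.0
```

Next I'll go to 229° and then step finely.

>>> {"api": "step_arm", "payload": {
  "motion": [
    [1,1,-1.6,0,0,0,1],
    [1,2,-3.3,0,0,0,2],
    [1,3.1,-5,0,0,0,3],
    [1,4.2,-6.7,0,0,0,4],
    [1,5.3,-8.3,0,0,0,5],
    [1,6.4,-9.9,0,0,0,6],
    [1,7.6,-11.6,0,0,0,7],
    [1,8.7,-13.1,0,0,0,8],
    [1,10,-14.7,0,0,0,9],
    [1,11.2,-16.2,0,0,0,10],
    [1,11.2,-16.2,0,0,0,10]
  ]
}}

```text
clock: 18.6
ee_pos: [497.1, -153.7, 64.7]
orientation: [[-0.755, 0.656, 0.0], [0.656, 0.755, 0.0], [-0.0, 0.0, -1.0]]
contact_force: [0.3, 0.1, -0.3]
gripper_width: -0.0
finger_force: 0.2
```

```bash
python3 -c "
from h import *
report(range(229,240,1))"
```

```text
t 18.60 z 64.7 yaw 229.0 tool r 111.5 t -19.3  disc A 229.9 (r 88.5 n 179) gap 1.9 Ft 0.13 Fr -0.27 Fz -0.33
229 [-0.1 -0.5] z 0.3 turn -0.0
230 [ 1.2 -2.1] z 0.3 turn 1.0
231 [ 2.5 -3.6] z 0.3 turn 2.0
232 [ 3.8 -5. ] z 0.3 turn 3.0
233 [ 5.1 -6.5] z 0.3 turn 4.0
234 [ 6.5 -7.9] z 0.3 turn 5.0
235 [ 7.9 -9.3] z 0.3 turn 6.0
236 [  9.3 -10.7] z 0.3 turn 7.0
237 [ 10.8 -12.1] z 0.3 turn 8.0
238 [ 12.2 -13.4] z 0.3 turn 9.0
239 [ 13.7 -14.7] z 0.3 turn 10.0
```

>>> {"api": "step_arm", "payload": {
  "motion": [
    [1,1.2,-2,0,0,0,1],
    [1,2.5,-3.5,0,0,0,2],
    [1,2.5,-3.5,0,0,0,2]
  ]
}}

```text
clock: 19.02
ee_pos: [499.7, -157.7, 64.7]
orientation: [[-0.777, 0.629, 0.0], [0.629, 0.777, -0.0], [-0.001, -0.0, -1.0]]
contact_force: [0.5, -0.4, 0.1]
gripper_width: 0.6
finger_force: 0.0
```

```bash
python3 -c "
from h import *
report(range(231,240,1))"
```

```text
t 19.02 z 64.7 yaw 231.0 tool r 112.3 t -18.6  disc A -44.9 (r 264.8 n 494) gap 111.0 Ft 0.61 Fr 0.00 Fz 0.12
231 [-0.1  0.5] z 0.3 turn 0.0
232 [ 1.2 -1. ] z 0.3 turn 1.0
233 [ 2.6 -2.4] z 0.3 turn 2.0
234 [ 4.  -3.9] z 0.3 turn 3.0
235 [ 5.4 -5.3] z 0.3 turn 4.0
236 [ 6.8 -6.6] z 0.3 turn 5.0
237 [ 8.2 -8. ] z 0.3 turn 6.0
238 [ 9.7 -9.3] z 0.3 turn 7.0
239 [ 11.2 -10.6] z 0.3 turn 8.0
```

```bash
python3 - <<'E'
t=open('h.py').read()
a,b=t.rsplit("    i=1+np.argmax(st[1:,4]);u,v=c[i]\n",1)
b=b.replace("    d=T[","    out=[]\n    for i in range(1,n):\n     if st[i,4]<40: continue\n     u,v=c[i]\n     d=T[",1).replace("    q=(o","     q=(o",1).replace("    return np.degrees(np.arctan2(q[1],q[0]))+89.5, np.hypot(*q), st[i,4]","    return min(out,key=lambda k:abs(k[1]-90))").replace("    cv2.imw","     out.append(((np.degrees(np.arctan2(q[1],q[0]))+89.5)%360, np.hypot(*q), st[i,4]))\n    cv2.imw")
open('h.py','w').write(a+b)
E
python3 -c "
from h import *
report()"
```

```text
t 19.07 z 64.7 yaw 231.0 tool r 112.3 t -18.8  disc A 235.5 (r 88.3 n 172) gap 8.5 Ft 0.19 Fr 0.53 Fz 0.46
```

The disc snapped ahead by about 7 mm at the predicted place. I'll back off and lift away.

>>> {"api": "step_arm", "payload": {
  "motion": [
    [1,-5,4,0,0,0,0],
    [1,-10,8,0,0,0,0],
    [1,-10,8,30,0,0,0],
    [1,-10,8,70,0,0,0],
    [1,-10,8,110,0,0,0],
    [1,-50,40,150,0,0,0],
    [1,-90,70,170,0,0,0],
    [1,-100,130,180,0,0,0],
    [1,-100,190,180,0,0,0],
    [1,-100,250,180,0,0,0],
    [1,-100,300,180,0,0,0],
    [1,-100,300,180,0,0,0]
  ]
}}

```text
clock: 20.62
ee_pos: [398.5, 146.3, 244.6]
orientation: [[-0.781, 0.624, 0.0], [0.624, 0.781, 0.001], [0.001, 0.001, -1.0]]
contact_force: [0.0, -1.7, -0.6]
gripper_width: 0.4
finger_force: 0.0
```

Run:
```python
from h import *
im=[]
for n,c in (('top',(300,115,405,225)),('scene',(250,200,365,310))):
    x0,y0,x1,y1=c; q=read_camera(n)[y0:y1,x0:x1]
    im.append(cv2.resize(q,(400,420),interpolation=cv2.INTER_CUBIC))
cv2.imwrite('pics/end.png',np.hstack(im)[:,:,::-1])
save('top','top2.png',s=1.25)
b=cv2.imread('pics/crop2.png');cv2.imwrite('pics/before.png',cv2.resize(b,(400,420)))
print(status.observe()['clock'],status.observe()['ee_pos'])
```

```text
20.775 [399.20216642 141.72942243 244.45122607]
```

View pics/end.png

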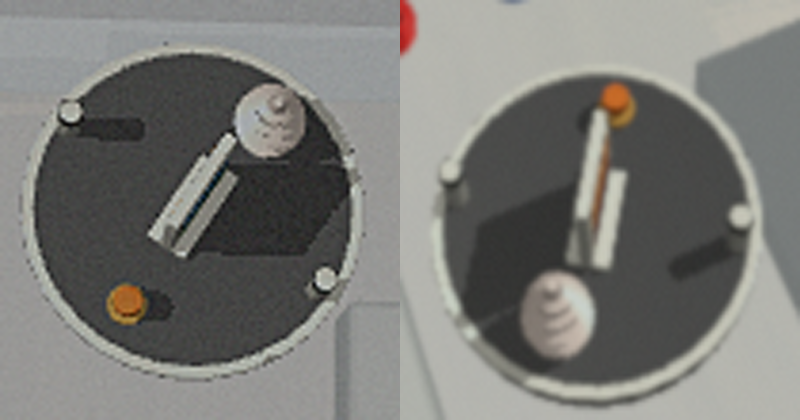

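View pics/top2.png

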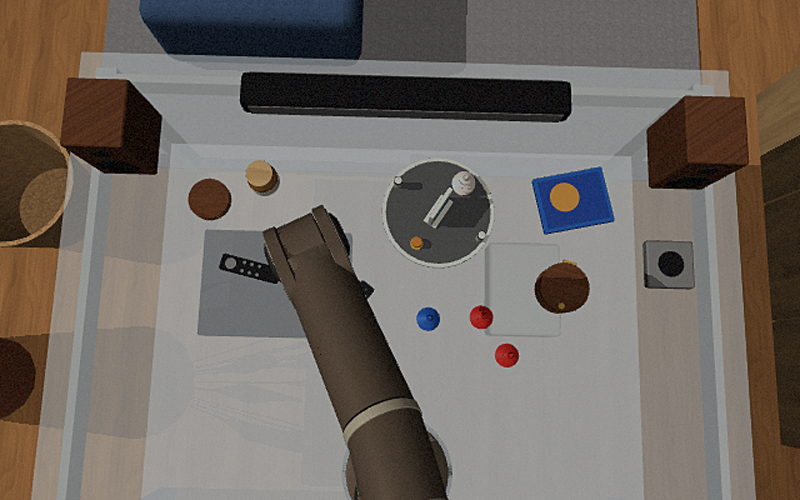

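The pinecone is standing and everything else is in place. In the top half, post A's top is at (325,279), B's at (70,111) and the plunger's at (127,300). I'll check the angle turned.

Run:
```python
from h import *
g=lambda u,v,z:pix('top',300+u*105/400,115+v*110/420,z)
A,B,P=g(325,279,87),g(70,111,87),g(127,300,69)
d=(A-B)[:2];a=np.degrees(np.arctan2(d[1],d[0]))%360
print(A,B,(A+B)/2,a,np.linalg.norm(d),'turn',a-130.8,np.radians(a-130.8)+.18, P[:2]-H,np.linalg.norm(P[:2]-H))
```

```text
[ 524.6 -176.    87. ] [645.3  12.5  87. ] [584.95 -81.75  87.  ] 237.36782081371933 223.83194588798085 turn 106.56782081371932 2.039959349874745 [-76.35  49.25] 90.85639768337728
```

The disc now stands at 237.4°, exactly 60° past the first click at 177.4°, so it is seated in the second. Handing in.

```bash
python3 -c "
from rig import r
print(r.hand_in())"
```

```text
the job is handed in; nothing more can be done
None
```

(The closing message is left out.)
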